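# Set out the distillation receivers in order of size

### The job

Set out the receivers for the fractions: lift the four round-bottom flasks from the draining rack and stand them upright on the four cork rings, one to a ring, in order of size from the smallest at the grease-jar end of the row to the largest at the amber-bottle end. Set each flask down gently so that its bulb settles into its ring, without dropping it or tipping it over, and leave the jar and the bottle where they stand.

Things in the scene. Friction and masses are not known exactly. Their poses are not given: they have to be found in the camera images.
- flask_25: the smallest, 25 ml: clear round-bottom flask, about 35 g, bulb 42 mm across, upright neck 28 mm across, 31 mm bead at the mouth, heavy base; starts upright in any hole of a steel 2 x 2 draining rack. Origin: bulb centre, z up the neck; mouth 73 mm above it, plain neck (grasp from above) 20 to 66 mm above it. Seated on a ring, origin is 25 mm above the ring's underside
- flask_50: the second smallest, 50 ml: clear round-bottom flask, about 45 g, bulb 52 mm across, upright neck 28 mm across, 31 mm bead at the mouth, heavy base; starts upright in any hole of a steel 2 x 2 draining rack. Origin: bulb centre, z up the neck; mouth 78 mm above it, plain neck (grasp from above) 24 to 71 mm above it. Seated on a ring, origin is 32 mm above the ring's underside
- flask_100: the second largest, 100 ml: clear round-bottom flask, about 65 g, bulb 65 mm across, upright neck 28 mm across, 31 mm bead at the mouth, heavy base; starts upright in any hole of a steel 2 x 2 draining rack. Origin: bulb centre, z up the neck; mouth 84.5 mm above it, plain neck (grasp from above) 30 to 77.5 mm above it. Seated on a ring, origin is 41 mm above the ring's underside
- flask_250: the largest, 250 ml: clear round-bottom flask, about 110 g, bulb 86 mm across, upright neck 28 mm across, 31 mm bead at the mouth, heavy base; starts upright in any hole of a steel 2 x 2 draining rack. Origin: bulb centre, z up the neck; mouth 95 mm above it, plain neck (grasp from above) 41 to 88 mm above it. Seated on a ring, origin is 55 mm above the ring's underside
- ring_1: one of four alike cork rings, held to the mat, 82 mm outside, 22 mm high, with a central hole a bulb settles into, number 1 of the row counted from the left (+y) end; they lie about 100 mm apart in a row, left to right, on a dark 3 mm bench mat. Origin: centre of its underside; z up
- ring_2: one of four alike cork rings, held to the mat, 82 mm outside, 22 mm high, with a central hole a bulb settles into, number 2 of the row counted from the left (+y) end; they lie about 100 mm apart in a row, left to right, on a dark 3 mm bench mat. Origin: centre of its underside; z up
- ring_3: one of four alike cork rings, held to the mat, 82 mm outside, 22 mm high, with a central hole a bulb settles into, number 3 of the row counted from the left (+y) end; they lie about 100 mm apart in a row, left to right, on a dark 3 mm bench mat. Origin: centre of its underside; z up
- ring_4: one of four alike cork rings, held to the mat, 82 mm outside, 22 mm high, with a central hole a bulb settles into, number 4 of the row counted from the left (+y) end; they lie about 100 mm apart in a row, left to right, on a dark 3 mm bench mat. Origin: centre of its underside; z up
- grease_jar: squat white screw-cap grease jar, 48 mm across, 51 mm high, standing on the mat just beyond one end of the row of rings (either end): the end where the smallest flask belongs. Origin: centre of its underside
- amber_bottle: brown screw-cap bottle with a black cap, 46 mm across, 93 mm high, standing on the mat just beyond the other end of the row: the end where the largest flask belongs. Origin: centre of its underside
Not all that is in view belongs to the job. What is shaped like the flask_100 but red is not meant.

How it is judged:
By the outcome, as a careful person would: the job done as asked, in the order asked, and still so for the second after the job is handed in, with the robot touching nothing.
It also fails if it takes over 102 s, if anything falls off the work surface, if the arm or the gripper's body presses on something with over 40 N, if the wrist force passes 120 N, or if a joint passes its speed limit or range.

### The arm

A 7-joint arm with a two-finger parallel gripper is mounted at the origin on a cart in front of the work surface, level with it; the furniture and walls round the work are solid. World frame = base frame: x ahead of the robot, y to its left, z up, the work surface at z = 0. Lengths are in m, angles in rad, forces in N, time in s.
With the tool pointing down it reaches from about 0.375 to 0.925 m from the base axis. Payload 3.1 kg.
Tool frame: the origin (TCP) lies midway between the tips of the shut fingers; the grasp point (between the pads) lies 19 mm behind it; z points along the fingers, y is the line along which they close (so a half turn about z gives the same grasp; the last joint's range is limited). The gripper opens to 85 mm and grips with 20 to 120 N. Pads are 22 mm wide; open, the fingers measure 114 mm over their backs; the gripper's body (76 mm by 85 mm) begins 54 mm behind the grasp point. The pads swing forward as they close: fully open they stand 13 mm farther back than shut.
Start: joints at [1.019, 0.383, 0.044, 1.598, -0.018, 1.161, -0.05], TCP at [0.285, -0.584, 0.231] pointing down, gripper open.
Joint ranges: [-2.61, 2.61], [-0.41, 2.15], [-1.48, 1.57], [0, 2.5], [-1.57, 4.71], [0.05, 1.97], [-2.85, 2.85]. Speed limits (rad/s): [2.79, 2.79, 3.14, 3.14, 3.14, 3.14, 3.14].

### API

Orientations are given as a unit quaternion [x, y, z, w].
In Python, from workcell import state, camera, finish_job, boxes_of gives the robot as it stands.
- The arm moves only by the shell command python3 -m inch 'ROWS' [OPENING] [FORCE]. ROWS is JSON, a list of rows, each a list of 6 numbers: the shift along the tool's x, y, z in cm, then the turn, a rotation vector about the tool's x, y, z in degrees. In form: [[tx, ty, tz, ax, ay, az], ...]. A call has 1 to 8 rows; each row is the pose to reach, as a shift and turn from the pose commanded when the call began, along the tool's axes at that moment; what a row does not reach only later rows make up. A row lasts 1/8 s, in which the tool goes at most 62.5 mm and 10.7 degrees, less where a joint would pass 70% of its speed; a pose out of reach is approached as far as the arm can. A call with a gripper value outside its range is refused whole. OPENING is the closure, from 0 (fully open) to 1 (shut), set as the call begins (- or left out, the last holds). The fingers move at their own pace and stop on an object; FORCE is the grip in N (left out, the last holds). Time passes only in rows, so rows that repeat a pose let the fingers close. It gives the time, the measured TCP pose, the force, the opening and the grip force at its end, in the units of the state.
- state(): the state, without advancing time (a new reading comes with each control period).
- camera(name): name is "scene" or "top"; returns a dict with "img" (384x512x3 uint8, red, green, blue), "depth" (384x512 float32, m along the optical axis (not along the pixel's ray), 0 where there is no reading), "vertical_fov" (degrees; the focal length in pixels is half the picture's height over the tangent of half this angle, whatever the lens; pixels are square), "cx", "cy" (the principal point, pixels), "T" (4x4, takes a point from camera to world coordinates). Camera axes: x right, y up, looking along -z (the intrinsics and any distortion apply to the point x, -y, -z); pixel columns grow to the right and rows downward; lengths in m; the calibration is good to about 2 mm. A picture is of the moment at which its call begins.
- finish_job(): hands the job in; it is judged then, once.
Trained networks look in the newest picture that a camera, given by its name, has taken for a name from the list of things; names that differ only in an ending like _2 or _b are one class to them, and where a whole thing is asked for, a point or a joint stands for the part that bears it (a point fixed in the world has none). Each returns a list of dicts, best first, with "confidence" (0 to 1); they miss things now and then, are a little off and sometimes report something else, mostly with a low value. They report only what shows in the picture. A call takes as long as a camera call. They do not tell look-alikes from the thing itself.
- boxes_of(camera, target): "location" ([x, y, z] in m, in world coordinates, good to about 4 mm: the middle of the surface that is visible of it).
The state is a dict: "t": time; "q": joint angles; "qvel": joint speeds; "effort": joint torques, N m; "tool_pos": TCP position; "orientation": TCP orientation; "contact_force": force on the tool from outside, world axes, zero at the start; "ft_torque": the same for the moment, N m; "gripper_width": finger opening in m; "gripper_force": force on a finger pad.
Only numpy, scipy, OpenCV 4.12 (cv2) and the standard library are available. Lean on these libraries where they do the work, as an engineer would, in place of code of your own. Each camera call takes 0.05 s, during which the arm holds its last target. There are 200 camera calls.

## Working session

There is one attempt and no reset: what is moved stays moved. The work goes in short steps, Python scripts to look and compute and a shell command to move; the robot and the scene stay as the last step left them, time stands still between calls to the robot, and variables do not carry over. Pictures are saved under pics/ and viewed, at most 14 in all, crops included, and the job is handed in when it is done.

```bash
mkdir -p pics; ls
cat > h.py <<'E'
import numpy as np,cv2
from workcell import state,camera,finish_job,boxes_of
def cloud(c):
    d=c["depth"];H,W=d.shape;f=H/2/np.tan(np.radians(c["vertical_fov"])/2)
    v,u=np.mgrid[:H,:W];P=np.stack([(u-c["cx"])/f*d,-(v-c["cy"])/f*d,-d,np.ones_like(d)],-1)@c["T"].T
    P=P[...,:3];P[d==0]=np.nan;return P
def pix(c,p):
    H=c["img"].shape[0];f=H/2/np.tan(np.radians(c["vertical_fov"])/2)
    q=np.linalg.inv(c["T"])@np.r_[p,1];return c["cx"]+f*q[0]/-q[2],c["cy"]+f*q[1]/q[2]
def save(c,n): cv2.imwrite("pics/"+n,c["img"][...,::-1])
E
python3 - <<'E'
from h import *
s=state();print(s)
for n in ("top","scene"):
    c=camera(n);save(c,n+"0.png");print(n,[k for k in c], c["vertical_fov"],c["cx"],c["cy"],c["T"].round(3).tolist())
    np.savez(n+"0.npz",**{k:v for k,v in c.items()})
    for t in ["flask_25","flask_50","flask_100","flask_250","ring_1","grease_jar","amber_bottle"]:
        for b in boxes_of(n,t): print(t,np.round(b["location"],3),round(b["confidence"],2),np.round(pix(c,b["location"])))
E
```

```text
pics
{'t': 0.0, 'q': array([ 1.01919301,  0.38387227,  0.04382591,  1.59958424, -0.0179035 ,
        1.16118092, -0.0499072 ]), 'qvel': array([-0.00091833,  0.0010843 ,  0.00272143,  0.00117955, -0.00017026,
        0.00197904,  0.00070604]), 'effort': array([ 3.70379303e-05, -4.33463323e+01,  1.02394804e+00, -2.49513870e+01,
        1.03326680e-02,  1.13382904e-02,  5.46252153e-06]), 'tool_pos': array([ 0.28453767, -0.58336262,  0.22985819]), 'orientation': array([ 9.74358390e-01,  2.24997708e-01, -3.65169331e-04, -1.27494078e-03]), 'contact_force': array([0.14571764, 0.30996169, 0.64818082]), 'ft_torque': array([ 0.03963625,  0.00914843, -0.04783197]), 'gripper_force': 0.0, 'gripper_width': 0.08543205546456893}
top ['img', 'depth', 'vertical_fov', 'cx', 'cy', 'T'] 46.67718468668527 263.24171994451666 193.8293243595712 [[-0.02, 0.983, -0.183, 0.335], [-1.0, -0.019, 0.007, -0.011], [0.003, 0.183, 0.983, 1.331], [0.0, 0.0, 0.0, 1.0]]
flask_25 [ 0.447 -0.298  0.056] 0.89 [361. 235.]
flask_25 [0.595 0.064 0.086] 0.71 [234. 185.]
flask_25 [ 0.605 -0.023  0.1  ] 0.62 [264. 180.]
flask_25 
[... 2099 characters left out ...]
.013  0.108] 0.64 [236. 177.]
flask_100 [ 0.447 -0.099  0.019] 0.53 [298. 195.]
flask_250 [0.592 0.076 0.086] 0.89 [226. 206.]
flask_250 [0.686 0.083 0.08 ] 0.69 [194. 198.]
flask_250 [ 0.448 -0.292  0.054] 0.69 [320. 146.]
flask_250 [0.697 0.001 0.078] 0.67 [205. 178.]
flask_250 [ 0.605 -0.013  0.108] 0.64 [236. 177.]
flask_250 [ 0.447 -0.099  0.019] 0.53 [298. 195.]
ring_1 [0.45  0.091 0.017] 0.97 [272. 243.]
ring_1 [0.439 0.192 0.024] 0.82 [261. 273.]
ring_1 [ 0.446 -0.004  0.02 ] 0.77 [287. 218.]
ring_1 [ 0.448 -0.095  0.021] 0.59 [297. 195.]
grease_jar [0.698 0.002 0.074] 0.61 [205. 179.]
grease_jar [ 0.46  -0.188  0.041] 0.6 [305. 169.]
amber_bottle [0.445 0.295 0.071] 0.68 [240. 296.]
```

Run:
```python
import cv2
a=cv2.imread("pics/top0.png");cv2.imwrite("pics/topc.png",cv2.resize(a[120:290,130:400],None,fx=2.9,fy=2.9,interpolation=3))
b=cv2.imread("pics/scene0.png");cv2.imwrite("pics/scenec.png",cv2.resize(b[110:340,150:390],None,fx=2.6,fy=2.6,interpolation=3))
```

```text
(no output)
```

View pics/topc.png

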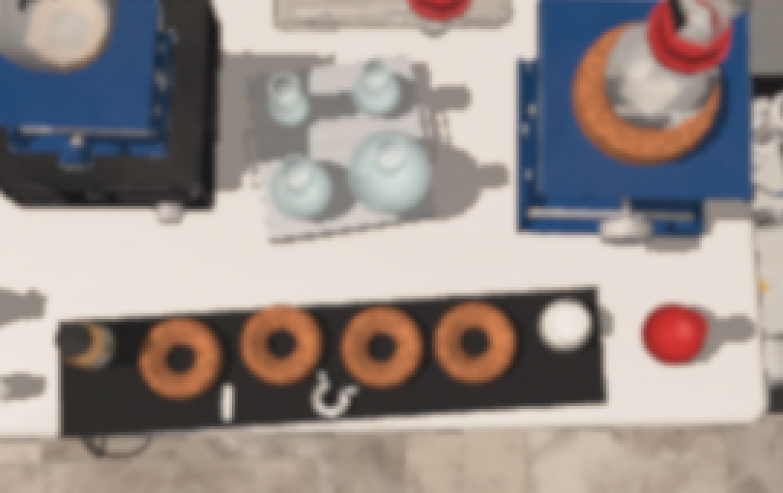

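View pics/scenec.png

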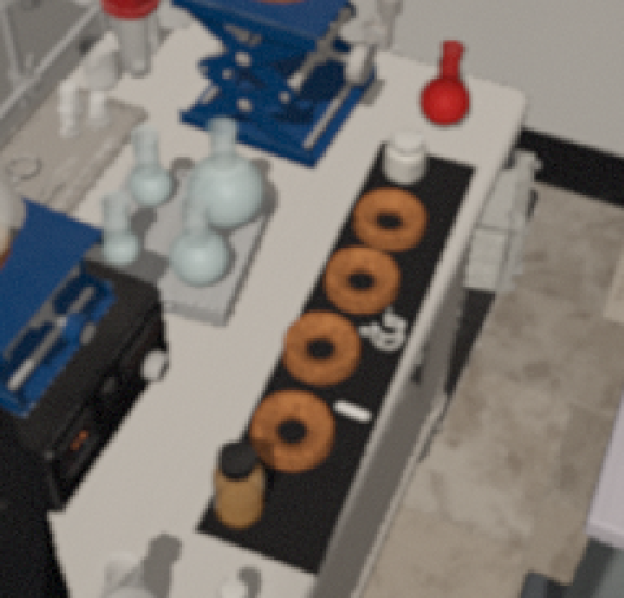

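```bash
cat > loc.py <<'E'
from h import *
from scipy.optimize import least_squares
R=dict(f25=.021,f50=.026,f100=.0325,f250=.043);M=dict(f25=.073,f50=.078,f100=.0845,f250=.095)
def flask(P,name,xy):
    r=R[name];Q=P[np.isfinite(P[...,0])];Q=Q[(np.hypot(*(Q[:,:2]-xy).T)<r+.012)&(Q[:,2]>.02)]
    zt=np.percentile(Q[:,2],99.5);zc=zt-M[name]
    B=Q[(Q[:,2]>zc-.4*r)&(Q[:,2]<zc+r*.7)]
    s=least_squares(lambda p:np.linalg.norm(B-p,axis=1)-r,np.r_[xy,zc],loss="soft_l1",f_scale=.002)
    N=Q[(Q[:,2]>zt-.03)&(np.hypot(*(Q[:,:2]-s.x[:2]).T)<.022)]
    T=N[N[:,2]>zt-.006]
    n=least_squares(lambda p:np.hypot(*(N[:,:2]-p).T)-.0145,s.x[:2],loss="soft_l1",f_scale=.002).x
    return zt,s.x,n,T[:,:2].mean(0),len(B),len(N)
def ring(P,xy):
    Q=P[np.isfinite(P[...,0])];q=Q[(np.hypot(*(Q[:,:2]-xy).T)<.052)&(Q[:,2]>.012)&(Q[:,2]<.032)]
    # centre: torus-like, model top ridge: weights
    f=lambda p:np.clip(np.abs(np.hypot(*(q[:,:2]-p).T)-.0265)-.0145,0,None)
    s=least_squares(f,xy).x
    h=q[q[:,2]>np.percentile(q[:,2],50)][:,:2]
    return s,h.mean(0),np.percentile(q[:,2],95)
E
python3 - <<'E'
from loc import *
for n in("top","scene"):
    c=dict(np.load(n+"0.npz"));P=cloud(c);print(n)
    for k,xy in dict(f25=(.688,.081),f50=(.697,-.003),f100=(.594,.07),f250=(.606,-.018)).items():
        zt,s,nk,t,a,b=flask(P,k,np.array(xy));print(k,"top",zt.round(4),"sph",s.round(4),"neck",nk.round(4),"mouth",t.round(4),a,b)
    for xy in((.439,.19),(.45,.089),(.445,-.008),(.448,-.1)):print([np.round(v,4) for v in ring(P,np.array(xy))])
    Q=P[np.isfinite(P[...,0])]
    m=(Q[:,0]>.54)&(Q[:,0]<.76)&(Q[:,1]>-.08)&(Q[:,1]<.14)&(Q[:,2]>.005)&(Q[:,2]<.15);print(np.histogram(Q[m][:,2],15,(0,.15))[0])
E
```

```text
top
f25 top 0.414 sph [0.688 0.081 0.341] neck [0.688 0.081] mouth [nan nan] 0 0
f50 top 0.5574 sph [ 0.7275 -0.0557  0.4856] neck [ 0.7275 -0.0557] mouth [nan nan] 16 0
f100 top 0.1473 sph [0.6031 0.066  0.0587] neck [0.6015 0.0657] mouth [0.6011 0.0655] 224 69
f250 top 0.1674 sph [ 0.6147 -0.0231  0.0702] neck [ 0.6137 -0.0232] mouth [ 0.6146 -0.023 ] 359 73
[array([0.4385, 0.1904]), array([0.4371, 0.1917]), np.float64(0.0278)]
[array([0.4504, 0.089 ]), array([0.4509, 0.0905]), np.float64(0.0278)]
[array([ 0.4419, -0.0108]), array([ 0.445 , -0.0121]), np.float64(0.0272)]
[array([ 0.4477, -0.1006]), array([ 0.4497, -0.1057]), np.float64(0.0272)]
[  31   10  551 1264   15   91  129  188  253  241  261  139   62   73
   52]
scene
f25 top 0.4149 sph [0.688  0.081  0.3419] neck [0.688 0.081] mouth [nan nan] 0 0
f50 top 0.5587 sph [ 0.7039 -0.0125  0.4848] neck [ 0.707  -0.0177] mouth [ 0.7119 -0.0308] 52 40
f100 top 0.1454 sph [0.602  0.0644 0.0599] neck [0.6013 0.0654] mouth [0.6015 0.066 ] 273 152
f250 top 0.1677 sph [ 0.6138 -0.0248  0.0715] neck [ 0.6133 -0.024 ] mouth [ 0.6133 -0.0225] 373 137
[array([0.4368, 0.192 ]), array([0.4354, 0.1931]), np.float64(0.0268)]
[array([0.4481, 0.0884]), array([0.4484, 0.091 ]), np.float64(0.0268)]
[array([ 0.4408, -0.0092]), array([ 0.4439, -0.0114]), np.float64(0.0269)]
[array([ 0.4462, -0.1014]), array([ 0.4467, -0.1048]), np.float64(0.0273)]
[ 33  56 227 984  74 158 216 239 267 219 267 189 130  88  82]loc.py:12: RuntimeWarning: Mean of empty slice.
  return zt,s.x,n,T[:,:2].mean(0),len(B),len(N)
  ret = um.true_divide(
```

```bash
sed -i 's/&(Q\[:,2\]>.02)\]/\&(Q[:,2]>.02)\&(Q[:,2]<.2)]/' loc.py
cat >> loc.py <<'E'
def ring2(c,P,xy,d=(0,0)):
    hsv=cv2.cvtColor(c["img"],cv2.COLOR_RGB2HSV)
    m=(hsv[...,0]<16)&(hsv[...,1]>110)&(hsv[...,2]>70)&(np.hypot(P[...,0]-xy[0],P[...,1]-xy[1])<.05)&(P[...,2]>.004)&(P[...,2]<.04)
    m=cv2.morphologyEx(m.astype(np.uint8),cv2.MORPH_OPEN,np.ones((2,2)))
    cs,hier=cv2.findContours(m,cv2.RETR_CCOMP,cv2.CHAIN_APPROX_NONE)
    f=192/np.tan(np.radians(c["vertical_fov"])/2)
    def pl(cc,z):
        e=cc.reshape(-1,2).astype(float);D=np.c_[(e[:,0]-c["cx"])/f,-(e[:,1]-c["cy"])/f,-np.ones(len(e))]@c["T"][:3,:3].T
        o=c["T"][:3,3];return (o+D*((z-o[2])/D[:,2])[:,None])[:,:2]
    def fit(Q):
        s=least_squares(lambda p:np.hypot(*(Q-p[:2]).T)-p[2],[*xy,.03],loss="soft_l1",f_scale=.002).x;return s
    out=[fit(pl(max(cs,key=len),.014))]
    h=[k for k,q in zip(cs,hier[0]) if q[3]>=0]
    if h: out.append(fit(pl(max(h,key=len),.022)))
    return out
E
python3 - <<'E'
from loc import *
for n in("top","scene"):
    c=dict(np.load(n+"0.npz"));P=cloud(c);print(n)
    Q=P[np.isfinite(P[...,0])];q=Q[(abs(Q[:,0]-.65)<.12)&(abs(Q[:,1])<.16)&(Q[:,2]>.18)];print(len(q),q[:60:8].round(3).tolist())
    for k,xy in dict(f25=(.69,.081),f50=(.7,-.003),f100=(.601,.066),f250=(.613,-.023)).items():
        zt,s,nk,t,a,b=flask(P,k,np.array(xy));print(k,"top",zt.round(4),"sph",s.round(4),"neck",nk.round(4),"mouth",t.round(4),a,b)
    for xy in((.4375,.191),(.449,.089),(.443,-.010),(.447,-.101)):print([np.round(v,4) for v in ring2(c,P,np.array(xy))])
E
```

```text
top
4729 [[0.77, -0.094, 0.557], [0.769, -0.073, 0.555], [0.77, -0.088, 0.554], [0.766, -0.039, 0.559], [0.769, -0.068, 0.552], [0.767, -0.086, 0.555], [0.766, -0.101, 0.556], [0.768, -0.047, 0.552]]
f25 top 0.1208 sph [0.6921 0.0778 0.0451] neck [0.6908 0.0774] mouth [0.691  0.0767] 72 75
f50 top 0.1315 sph [ 0.7039 -0.0114  0.0508] neck [ 0.7027 -0.0113] mouth [ 0.7027 -0.0115] 118 78
f100 top 0.1473 sph [0.6031 0.066  0.0587] neck [0.6015 0.0657] mouth [0.6015 0.0659] 224 69
f250 top 0.1675 sph [ 0.6148 -0.0233  0.0702] neck [ 0.6137 -0.0232] mouth [ 0.6142 -0.0229] 354 73
[array([0.4348, 0.1888, 0.04  ]), array([0.4349, 0.1881, 0.0167])]
[array([0.446 , 0.0863, 0.0391]), array([0.4463, 0.0859, 0.0169])]
[array([ 0.4423, -0.0156,  0.0395]), array([ 0.4426, -0.0154,  0.0162])]
[array([ 0.4449, -0.1103,  0.0399]), array([ 0.4441, -0.1103,  0.017 ])]
scene
4631 [[0.769, -0.042, 0.558], [0.763, -0.07, 0.548], [0.749, -0.081, 0.547], [0.731, -0.086, 0.548], [0.706, -0.079, 0.555], [0.761, -0.041, 0.558], [0.761, -0.071, 0.546], [0.746, -0.08, 0.545]]
f25 top 0.1204 sph [0.6914 0.0764 0.0457] neck [0.6902 0.0774] mouth [0.6895 0.077 ] 100 138
f50 top 0.1326 sph [ 0.7032 -0.0129  0.052 ] neck [ 0.7024 -0.0121] mouth [ 0.7    -0.0101] 162 129
f100 top 0.1455 sph [0.602  0.0644 0.0599] neck [0.6013 0.0654] mouth [0.6015 0.066 ] 274 152
f250 top 0.1677 sph [ 0.6138 -0.0248  0.0715] neck [ 0.6133 -0.024 ] mouth [ 0.6133 -0.0225] 373 137
[array([0.4334, 0.1922, 0.0418]), array([0.4311, 0.1989, 0.0157])]
[array([0.4447, 0.0904, 0.0421]), array([0.4436, 0.0977, 0.0155])]
[array([ 0.4404, -0.0112,  0.0429]), array([ 0.4393, -0.0034,  0.016 ])]
[array([ 0.4429, -0.1057,  0.0437]), array([ 0.4403, -0.0962,  0.0148])]
```

Run:
```python
from loc import *
for n in("top","scene"):
    c=dict(np.load(n+"0.npz"));P=cloud(c);print(n)
    m=(abs(P[...,0]-.65)<.12)&(abs(P[...,1])<.16)&(P[...,2]>.18)
    v,u=np.where(m);print("overhead px",u.min(),u.max(),v.min(),v.max(),"ext",P[m].min(0).round(3),P[m].max(0).round(3))
    for xy in((.4348,.19),(.446,.088),(.442,-.0134),(.444,-.108)):
        a=np.array(xy)
        for i in range(4): a=ring(P,a)[0]
        b=np.array(xy)
        for i in range(3):b=ring2(c,P,b)[0][:2]
        Q=P[np.isfinite(P[...,0])];q=Q[(np.hypot(*(Q[:,:2]-b).T)<.046)&(Q[:,2]>.008)&(Q[:,2]<.03)]
        def tor(p):
            rr=np.hypot(*(q[:,:2]-p[:2]).T);return np.hypot(rr-p[2],q[:,2]-.014)-.0115
        t=least_squares(tor,[*b,.029],loss="soft_l1",f_scale=.002).x
        print(a.round(4),b.round(4),"torus",t.round(4))
a=cv2.imread("pics/top0.png");b=cv2.imread("pics/scene0.png");cv2.imwrite("pics/both.png",cv2.resize(np.hstack([a,b]),(800,300),interpolation=cv2.INTER_AREA))
```

```text
top
overhead px 178 332 42 187 ext [ 0.564 -0.16   0.18 ] [0.77  0.16  0.563]
[0.4378 0.1913] [0.4348 0.1888] torus [0.4384 0.1927 0.0313]
[0.4486 0.0861] [0.446  0.0863] torus [0.4513 0.0897 0.0315]
[ 0.4415 -0.0105] [ 0.4423 -0.0156] torus [ 0.4459 -0.0124  0.0315]
[ 0.4471 -0.1075] [ 0.4449 -0.1103] torus [ 0.4488 -0.1081  0.0311]
scene
overhead px 137 272 0 136 ext [ 0.561 -0.16   0.18 ] [0.77  0.159 0.563]
[0.4368 0.192 ] [0.4334 0.1922] torus [0.4377 0.19   0.0312]
[0.4481 0.0884] [0.4447 0.0904] torus [0.4506 0.0874 0.0308]
[ 0.4408 -0.0092] [ 0.4404 -0.0112] torus [ 0.4447 -0.0147  0.031 ]
[ 0.4468 -0.1069] [ 0.4429 -0.1057] torus [ 0.4479 -0.1098  0.031 ]
```

View pics/both.png

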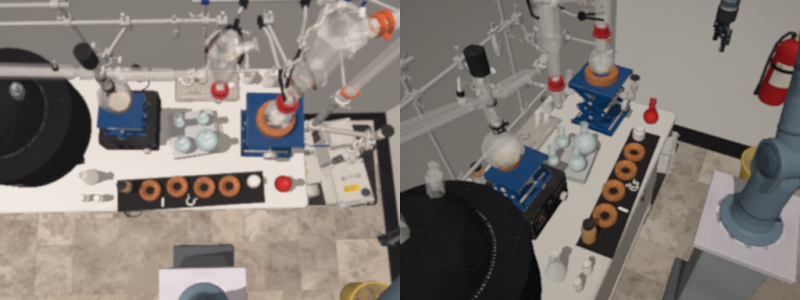

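Run:
```python
from loc import *
Q=np.concatenate([p[np.isfinite(p[...,0])] for p in (cloud(dict(np.load(n+"0.npz"))) for n in("top","scene"))])
Q=Q[(Q[:,0]>.4)&(Q[:,0]<1)&(Q[:,2]>.175)&(Q[:,2]<.8)]
print("min x of points by z-band (rows) and y (cols)");ys=np.arange(-.30,.36,.06);print("      ",ys.round(2))
for z in np.arange(.175,.8,.075):
    r=[]
    for y in ys:
        m=(Q[:,2]>=z)&(Q[:,2]<z+.075)&(abs(Q[:,1]-y)<.03)
        r.append(round(float(np.percentile(Q[m][:,0],2)),2) if m.sum()>5 else 9)
    print(round(z,3),r)
```

```text
min x of points by z-band (rows) and y (cols)
       [-0.3  -0.24 -0.18 -0.12 -0.06  0.    0.06  0.12  0.18  0.24  0.3 ]
0.175 [0.56, 0.56, 0.57, 0.95, 0.72, 0.86, 0.95, 0.95, 0.63, 0.61, 0.62]
0.25 [0.61, 0.61, 0.64, 0.72, 0.71, 0.86, 0.95, 0.95, 0.95, 0.66, 0.66]
0.325 [0.63, 0.62, 0.95, 0.95, 0.71, 0.71, 0.72, 0.72, 0.95, 0.68, 0.69]
0.4 [0.63, 0.63, 0.75, 0.71, 0.7, 0.72, 0.72, 0.71, 0.7, 0.7, 0.69]
0.475 [0.63, 0.63, 0.69, 0.71, 0.7, 0.73, 0.83, 0.85, 0.74, 0.69, 0.69]
0.55 [0.61, 0.61, 0.65, 0.71, 0.7, 0.72, 0.95, 0.95, 0.95, 0.69, 0.7]
0.625 [0.61, 0.61, 0.64, 9, 9, 9, 9, 9, 9, 9, 9]
0.7 [0.61, 0.6, 0.64, 9, 9, 9, 9, 9, 9, 9, 9]
0.775 [0.61, 0.6, 0.63, 9, 9, 9, 9, 9, 9, 9, 9]
```

Run:
```python
from loc import *
A=[p[np.isfinite(p[...,0])] for p in (cloud(dict(np.load(n+"0.npz"))) for n in("top","scene"))]
Q=np.concatenate(A)
print("hand: z, n, x,y extents rel. TCP axis")
for z in np.arange(.2,.75,.04):
    m=(np.hypot(Q[:,0]-.285,Q[:,1]+.584)<.2)&(Q[:,2]>z)&(Q[:,2]<z+.04)
    if m.sum()>3: 
        q=Q[m]-[.285,-.584,0];print(round(z,2),m.sum(),np.percentile(q[:,0],[2,98]).round(3),np.percentile(q[:,1],[2,98]).round(3))
print("overhead, y -.12..0.16: z, x1%,xmed, y range, n")
for y0,y1 in((-.13,-.09),(-.09,-.05),(-.05,0),(0,.06),(.06,.12)):
  for z in np.arange(.14,.6,.03):
    m=(Q[:,1]>y0)&(Q[:,1]<y1)&(Q[:,2]>z)&(Q[:,2]<z+.03)&(Q[:,0]>.66)&(Q[:,0]<.80)
    if z<.18: m&=Q[:,0]>.74
    if m.sum()>4:q=Q[m];print(y0,round(z,2),np.percentile(q[:,0],[1,50,99]).round(3),np.percentile(q[:,1],[1,99]).round(3),m.sum())
```

```text
hand: z, n, x,y extents rel. TCP axis
0.24 179 [-0.031  0.03 ] [-0.046  0.053]
0.28 436 [-0.042  0.039] [-0.057  0.071]
0.32 537 [-0.04   0.025] [-0.015  0.067]
0.36 357 [-0.037  0.034] [0.006 0.04 ]
0.4 377 [-0.035  0.033] [-0.003  0.037]
0.44 29 [-0.032  0.008] [0.013 0.035]
overhead, y -.12..0.16: z, x1%,xmed, y range, n
-0.13 0.26 [0.717 0.732 0.755] [-0.1   -0.091] 41
-0.13 0.41 [0.708 0.728 0.749] [-0.117 -0.091] 58
-0.13 0.44 [0.706 0.71  0.722] [-0.105 -0.09 ] 34
-0.13 0.47 [0.705 0.711 0.748] [-0.106 -0.09 ] 37
-0.13 0.5 [0.704 0.73  0.799] [-0.129 -0.091] 200
-0.13 0.53 [0.705 0.738 0.773] [-0.13 -0.09] 469
-0.09 0.17 [0.741 0.743 0.75 ] [-0.057 -0.051] 17
-0.09 0.2 [0.718 0.725 0.751] [-0.075 -0.05 ] 122
-0.09 0.23 [0.707 0.724 0.752] [-0.088 -0.05 ] 81
-0.09 0.26 [0.705 0.717 0.763] [-0.09  -0.051] 375
-0.09 0.29 [0.718 0.729 0.752] [-0.086 -0.051] 168
-0.09 0.32 [0.717 0.724 0.755] [-0.084 -0.05 ] 165
-0.09 0.35 [0.713 0.718 0.753] [-0.081 -0.05 ] 138
-0.09 0.38 [0.702 0.713 0.795] [-0.087 -0.051] 68
-0.09 0.41 [0.698 0.703 0.8  ] [-0.089 -0.051] 211
-0.09 0.44 [0.698 0.
[... 363 characters left out ...]
 [-0.05  -0.045] 7
-0.05 0.32 [0.728 0.735 0.748] [-0.05  -0.045] 33
-0.05 0.35 [0.723 0.733 0.75 ] [-0.05  -0.001] 80
-0.05 0.38 [0.711 0.729 0.748] [-0.049 -0.001] 268
-0.05 0.41 [0.704 0.733 0.795] [-0.049 -0.015] 481
-0.05 0.44 [0.703 0.727 0.768] [-0.049 -0.028] 362
-0.05 0.47 [0.703 0.724 0.769] [-0.049 -0.028] 382
-0.05 0.5 [0.703 0.728 0.778] [-0.05 -0.02] 497
-0.05 0.53 [0.703 0.73  0.775] [-0.05  -0.027] 811
-0.05 0.56 [0.723 0.741 0.759] [-0.04  -0.025] 21
0 0.35 [0.72  0.732 0.739] [0.007 0.04 ] 27
0 0.38 [0.709 0.73  0.754] [0.    0.058] 565
0 0.41 [0.728 0.73  0.733] [0.011 0.029] 18
0.06 0.38 [0.711 0.718 0.742] [0.06  0.117] 195
0.06 0.41 [0.711 0.725 0.746] [0.067 0.119] 507
```

```bash
cat > go.py <<'E'
import sys
from h import *
from scipy.spatial.transform import Rotation as Rt
# python3 go.py x y z tilt : grasp point target (world), tilt deg
def plan(g,tilt):
    s=state();R0=Rt.from_quat(s["orientation"]);t=np.radians(tilt)
    R1=Rt.from_matrix(np.array([[np.cos(t),0,np.sin(t)],[0,-1,0],[np.sin(t),0,-np.cos(t)]]))
    p=np.array(g)+.019*R1.as_matrix()[:,2]
    d=R0.inv().apply(p-s["tool_pos"])*100;r=np.degrees((R0.inv()*R1).as_rotvec())
    gp=s["tool_pos"]-.019*R0.as_matrix()[:,2]
    print("shift",d.round(2),"|",round(np.linalg.norm(d),1),"rot",r.round(1),"grasp pt now",gp.round(4),"t",round(s["t"],2),"w",round(s["gripper_width"],4),"F",s["contact_force"].round(1))
    return R0
if __name__=="__main__":
    a=list(map(float,sys.argv[1:]));R0=plan(a[:3],a[3])
    print("world axes in tool (cm per cm): X",R0.inv().apply([1,0,0]).round(3),"Y",R0.inv().apply([0,1,0]).round(3),"Z",R0.inv().apply([0,0,1]).round(3))
E
python3 go.py .445 -.10 .14 20;python3 go.py .445 -.10 .22 20
```

```text
shift [ 36.2  -36.22  10.92] | 52.4 rot [-4.5 19.7 25.7] grasp pt now [ 0.285  -0.5842  0.2503] t 0.8 w 0.0856 F [ 0.3 -0.7  0.1]
world axes in tool (cm per cm): X [0.899 0.438 0.   ] Y [ 0.438 -0.899 -0.   ] Z [ 0.  0. -1.]
shift [ 36.2  -36.22   2.92] | 51.3 rot [-4.5 19.7 25.7] grasp pt now [ 0.285  -0.5842  0.2503] t 0.8 w 0.0856 F [ 0.3 -0.7  0.1]
world axes in tool (cm per cm): X [0.899 0.438 0.   ] Y [ 0.438 -0.899 -0.   ] Z [ 0.  0. -1.]
```

```bash
python3 -m inch '[[36.2,-36.2,3,-4.5,19.7,25.7],[36.2,-36.2,3,-4.5,19.7,25.7],[36.2,-36.2,3,-4.5,19.7,25.7],[36.2,-36.2,3,-4.5,19.7,25.7],[36.2,-36.2,3,-4.5,19.7,25.7],[36.2,-36.2,3,-4.5,19.7,25.7],[36.2,-36.2,3,-4.5,19.7,25.7],[36.2,-36.2,3,-4.5,19.7,25.7]]' 0.35 && python3 -m inch '[[0,0,0,0,0,0]]'; python3 go.py .445 -.10 .14 20
```

```text
t: 1.8
tool_pos: [0.4481, -0.1105, 0.2027]
orientation: [0.985, 0.0, 0.175, 0.0]
contact_force: [1.9, -1.5, 0.5]
gripper_width: 0.0559
gripper_force: 0.0
t: 1.92
tool_pos: [0.4487, -0.107, 0.2025]
orientation: [0.985, 0.006, 0.174, -0.001]
contact_force: [-0.2, 0.2, -0.5]
gripper_width: 0.0554
gripper_force: 0.0
shift [-2.48 -0.7   7.64] | 8.1 rot [-0.2 -0.1  0.6] grasp pt now [ 0.4422 -0.107   0.2203] t 1.93 w 0.0554 F [-0.2  0.2 -0.5]
world axes in tool (cm per cm): X [0.939 0.012 0.343] Y [ 0.011 -1.     0.004] Z [ 0.343  0.    -0.939]
```

```bash
python3 -m inch '[[-4,0,11,0,0,0],[-4,0,11,0,0,0],[-4,0,11,0,0,0]]'; python3 go.py .614 -.0235 .26 20;python3 go.py .614 -.0235 .1405 20
```

```text
t: 2.3
tool_pos: [0.4423, -0.1114, 0.08]
orientation: [0.986, -0.001, 0.168, -0.003]
contact_force: [-0.4, 0.2, 0.2]
gripper_width: 0.0553
gripper_force: 0.0
shift [22.16 -8.89 -9.36] | 25.6 rot [-0.3  0.7 -0.1] grasp pt now [ 0.436  -0.1115  0.0979] t 2.3 w 0.0553 F [-0.4  0.2  0.2]
world axes in tool (cm per cm): X [ 0.944 -0.     0.331] Y [-0.002 -1.     0.006] Z [ 0.331 -0.006 -0.944]
shift [18.21 -8.82  1.92] | 20.3 rot [-0.3  0.7 -0.1] grasp pt now [ 0.436  -0.1115  0.0979] t 2.3 w 0.0553 F [-0.4  0.2  0.2]
world axes in tool (cm per cm): X [ 0.944 -0.     0.331] Y [-0.002 -1.     0.006] Z [ 0.331 -0.006 -0.944]
```

```bash
python3 -m inch '[[5,0,-10,-0.3,0.7,0],[20.8,-8.9,-5.6,-0.3,0.7,0],[20.8,-8.9,-5.6,-0.3,0.7,0],[20.8,-8.9,-5.6,-0.3,0.7,0],[20.8,-8.9,-5.6,-0.3,0.7,0],[20.8,-8.9,-5.6,-0.3,0.7,0],[20.8,-8.9,-5.6,-0.3,0.7,0]]'; python3 go.py .614 -.0235 .1395 20;python3 - <<'E'
from h import *
c=camera("scene");a=c["img"][120:240,170:330];cv2.imwrite("pics/s1.png",cv2.resize(a,None,fx=4,fy=4,interpolation=3)[...,::-1])
E
```

```text
t: 3.18
tool_pos: [0.6218, -0.0253, 0.2086]
orientation: [0.984, -0.001, 0.179, 0.003]
contact_force: [0.2, -1.0, -0.0]
gripper_width: 0.0556
gripper_force: 0.0
shift [-3.19 -0.23  8.09] | 8.7 rot [ 0.4 -0.6 -0.1] grasp pt now [ 0.6151 -0.0252  0.2264] t 3.17 w 0.0556 F [ 0.2 -1.  -0. ]
world axes in tool (cm per cm): X [ 0.936 -0.004  0.352] Y [-0.001 -1.    -0.007] Z [ 0.352  0.006 -0.936]
```

View pics/s1.png

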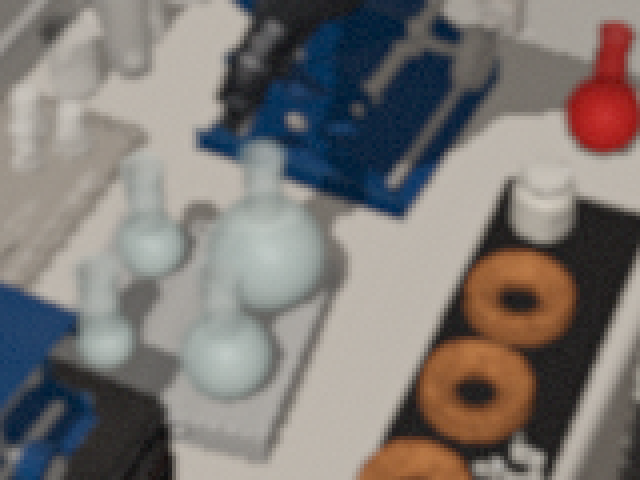

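The crop shows the four clear flasks on the rack, the largest at crop (265,240), i.e. pixel (236,180). The red look-alike is apart at crop (605,90), i.e. (321,142), and is not meant. The gripper hangs above the 250 ml flask, so I descend.

```bash
python3 -m inch '[[-1.6,-0.2,4,0.2,-0.3,0],[-3.2,-0.2,8.1,0.2,-0.3,0],[-3.2,-0.2,8.1,0.2,-0.3,0]]'; python3 go.py .614 -.0235 .1395 20;  python3 -m inch '[[0,0,0,0,0,0],[0,0,0,0,0,0],[0,0,0,0,0,0],[0,0,0,0,0,0]]' 1 40; python3 go.py .614 -.0235 .2195 20
```

```text
t: 3.6
tool_pos: [0.6168, -0.0232, 0.1166]
orientation: [0.985, -0.001, 0.172, 0.001]
contact_force: [0.1, -0.8, -0.1]
gripper_width: 0.0551
gripper_force: 0.0
shift [ 0.52  0.03 -0.35] | 0.6 rot [ 0.1  0.2 -0. ] grasp pt now [ 0.6104 -0.0232  0.1345] t 3.6 w 0.0551 F [ 0.1 -0.8 -0.1]
world axes in tool (cm per cm): X [ 0.941 -0.001  0.338] Y [-0.001 -1.    -0.002] Z [ 0.338  0.002 -0.941]
t: 4.1
tool_pos: [0.6245, -0.0219, 0.1243]
orientation: [0.984, 0.0, 0.18, 0.001]
contact_force: [-0.5, -0.4, 6.5]
gripper_width: 0.0274
gripper_force: 39.1
shift [ 2.36  0.18 -7.38] | 7.7 rot [ 0.1 -0.7  0. ] grasp pt now [ 0.6178 -0.0218  0.1421] t 4.1 w 0.0274 F [-0.5 -0.4  6.5]
world axes in tool (cm per cm): X [ 0.935 -0.     0.354] Y [ 0.    -1.    -0.002] Z [ 0.354  0.002 -0.935]
```

```bash
python3 -m inch '[[0.3,0,-1,0,0,0],[0.7,0,-2,0,0,0],[1.4,0,-4,0,0,0],[2.1,0,-6,0,0,0],[2.1,0,-6,0,0,0]]'; python3 go.py .614 -.0235 .2 20;  python3 -m inch '[[0,0,0,0,0,0],[0,0,0,0,0,0]]';python3 - <<'E'
from loc import *
for n in("scene",):
    c=camera(n);P=cloud(c)
    save(c,"s2.png")
    s=state();z=s["tool_pos"][2]
    Q=P[np.isfinite(P[...,0])];Q=Q[(np.hypot(Q[:,0]-.617,Q[:,1]+.0235)<.055)&(Q[:,2]>.07)&(Q[:,2]<.2)]
    B=Q[Q[:,2]<z-.05+.02]
    r=least_squares(lambda p:np.linalg.norm(B-p,axis=1)-.043,[.614,-.0235,z-.05],loss="soft_l1",f_scale=.002).x
    print(r.round(4),len(B),s["tool_pos"].round(4))
    a=c["img"][120:240,170:330];cv2.imwrite("pics/s2.png",cv2.resize(a,None,fx=4,fy=4,interpolation=3)[...,::-1])
E
python3 go.py .614 -.0235 .2 20
```

```text
t: 4.72
tool_pos: [0.6227, -0.0211, 0.1879]
orientation: [0.984, 0.0, 0.18, 0.001]
contact_force: [1.0, -0.1, -1.5]
gripper_width: 0.0271
gripper_force: 39.1
shift [-0.41  0.24  0.46] | 0.7 rot [ 0.1 -0.7  0. ] grasp pt now [ 0.616  -0.021   0.2057] t 4.72 w 0.0271 F [ 1.  -0.1 -1.5]
world axes in tool (cm per cm): X [0.935 0.    0.353] Y [ 0.001 -1.    -0.001] Z [ 0.353  0.001 -0.935]
t: 4.97
tool_pos: [0.62, -0.0215, 0.1838]
orientation: [0.984, 0.0, 0.176, 0.0]
contact_force: [0.1, -0.7, -1.2]
gripper_width: 0.0273
gripper_force: 39.1
[ 0.6097 -0.0237  0.131 ] 367 [ 0.6202 -0.0214  0.184 ]
shift [-0.04  0.21  0.18] | 0.3 rot [ 0.  -0.3  0. ] grasp pt now [ 0.6136 -0.0214  0.2018] t 5.03 w 0.027 F [ 0.2 -0.8 -0.9]
world axes in tool (cm per cm): X [0.938 0.    0.347] Y [ 0. -1. -0.] Z [ 0.347  0.001 -0.938]
```

View pics/s2.png

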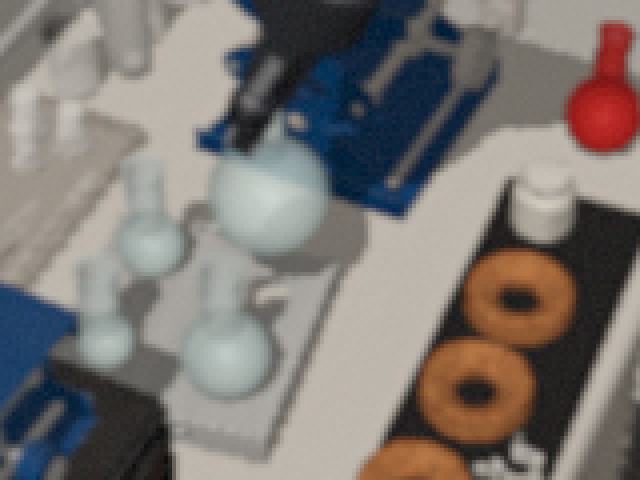

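```bash
python3 -m inch '[[-1.9,0,-0.7,0,0,0],[-5.6,0,-2.1,0,0,0],[-9.4,-2,-3.5,0,0,0],[-13.1,-6,-4.9,0,0,0],[-15.5,-11,-5.8,0,0,0],[-16.1,-16,-6,0,0,0],[-16.1,-20,-6,0,0,0],[-16.1,-21.4,-6,0,0,0]]';  python3 -m inch '[[0,0,0,0,0,0],[0,0,0,0,0,0],[0,0,0,0,0,0]]'; python3 go.py .442 .193 .129 20
cat > held.py <<'E'
from loc import *
import sys
r=float(sys.argv[1]);off=float(sys.argv[2])
s=state();R_=__import__("scipy.spatial.transform",fromlist=["x"]).Rotation.from_quat(s["orientation"]).as_matrix()
for n in ("top","scene"):
    g=s["tool_pos"]-.019*R_[:,2];z=g[2]-off
    P=cloud(camera(n));Q=P[np.isfinite(P[...,0])]
    B=Q[(np.hypot(*(Q[:,:2]-g[:2]).T)<r+.012)&(Q[:,2]>z-.8*r)&(Q[:,2]<z+.7*r)]
    b=least_squares(lambda p:np.linalg.norm(B-p,axis=1)-r,[*g[:2],z],loss="soft_l1",f_scale=.002).x
    print(n,"bulb",b.round(4),len(B),"bulb-grasp",(b-g).round(4),"res",round(float(np.median(abs(np.linalg.norm(B-b,axis=1)-r))),4))
E
python3 held.py .043 .07
```

```text
t: 6.02
tool_pos: [0.4488, 0.1963, 0.1857]
orientation: [0.984, 0.003, 0.178, -0.001]
contact_force: [-0.3, -0.8, -1.6]
gripper_width: 0.0273
gripper_force: 39.3
t: 6.4
tool_pos: [0.4493, 0.191, 0.1848]
orientation: [0.984, -0.001, 0.177, 0.001]
contact_force: [0.2, -0.4, -1.7]
gripper_width: 0.027
gripper_force: 39.3
shift [-2.64 -0.22  6.87] | 7.4 rot [ 0.1 -0.4 -0.1] grasp pt now [0.4427 0.191  0.2026] t 6.4 w 0.027 F [ 0.2 -0.4 -1.7]
world axes in tool (cm per cm): X [ 0.937 -0.002  0.349] Y [-0.001 -1.    -0.002] Z [ 0.349  0.002 -0.937]
top bulb [0.4401 0.1904 0.131 ] 178 bulb-grasp [-0.0026 -0.0006 -0.0716] res 0.0006
scene bulb [0.4391 0.1893 0.1319] 607 bulb-grasp [-0.0036 -0.0018 -0.0707] res 0.0007
```

```bash
python3 -m inch '[[-0.8,-0.1,2,0,0,0],[-1.8,-0.1,4.5,0,0,0],[-2.4,-0.1,6,0,0,0],[-2.4,-0.1,6,0,0,0],[-2.4,-0.1,6,0,0,0],[-2.4,-0.1,6,0,0,0]]';python3 held.py .043 .07; python3 go.py .442 .193 .129 20
```

```text
t: 7.25
tool_pos: [0.4487, 0.1937, 0.1217]
orientation: [0.984, -0.0, 0.178, 0.0]
contact_force: [-0.8, -0.1, -0.6]
gripper_width: 0.0272
gripper_force: 39.3
top bulb [0.44   0.1931 0.0677] 146 bulb-grasp [-0.002  -0.0006 -0.0718] res 0.0006
scene bulb [0.4387 0.1916 0.0687] 540 bulb-grasp [-0.0034 -0.0021 -0.0708] res 0.0006
shift [-0.37  0.06  0.97] | 1.0 rot [ 0.  -0.5  0. ] grasp pt now [0.4419 0.1937 0.1393] t 7.35 w 0.027 F [-1.   0.3 -0.9]
world axes in tool (cm per cm): X [ 0.936 -0.     0.351] Y [ 0.    -1.    -0.001] Z [ 0.351  0.001 -0.936]
```

```bash
python3 -m inch '[[-0.2,0,0.3,0,0,0],[-0.3,0,0.6,0,0,0],[-0.4,0,0.8,0,0,0],[-0.4,0,0.85,0,0,0],[-0.4,0,0.85,0,0,0]]';python3 held.py .043 .07
```

```text
t: 7.98
tool_pos: [0.447, 0.1935, 0.1112]
orientation: [0.984, 0.0, 0.177, 0.0]
contact_force: [-0.9, -0.6, -1.1]
gripper_width: 0.0271
gripper_force: 39.3
top bulb [0.4375 0.1933 0.058 ] 147 bulb-grasp [-0.0028 -0.0002 -0.0709] res 0.0006
scene bulb [0.4367 0.1923 0.057 ] 590 bulb-grasp [-0.0037 -0.0013 -0.072 ] res 0.0009
```

```bash
python3 -m inch '[[0,0.05,0.1,0,0,0],[-0.05,0.1,0.2,0,0,0],[-0.05,0.1,0.2,0,0,0],[-0.05,0.1,0.2,0,0,0]]';python3 held.py .043 .07;python3 go.py .442 .193 .129 20
```

```text
t: 8.57
tool_pos: [0.4479, 0.193, 0.1104]
orientation: [0.984, 0.0, 0.178, 0.001]
contact_force: [-4.5, -1.4, 10.3]
gripper_width: 0.0272
gripper_force: 40.7
top bulb [0.4386 0.1922 0.0563] 147 bulb-grasp [-0.0026 -0.0008 -0.0718] res 0.0007
scene bulb [0.4372 0.1915 0.0561] 586 bulb-grasp [-0.004  -0.0014 -0.0721] res 0.001
shift [ 0.08 -0.01 -0.05] | 0.1 rot [ 0.1 -0.5  0. ] grasp pt now [0.4413 0.193  0.1282] t 8.68 w 0.0272 F [-4.4 -1.2  9.3]
world axes in tool (cm per cm): X [0.936 0.    0.351] Y [ 0.001 -1.    -0.002] Z [ 0.351  0.002 -0.936]
```

```bash
python3 -m inch '[[-0.05,0,-0.1,0,0,0],[-0.05,0,-0.1,0,0,0]]'; python3 -m inch '[[0,0,0,0,0,0],[0,0,0,0,0,0],[0,0,0,0,0,0]]' 0.35;  python3 -m inch '[[0.7,0,-2,0,0,0],[1.8,0,-5,0,0,0],[3.1,0,-8.5,0,0,0],[3.1,0,-8.5,0,0,0]]'
python3 - <<'E'
from loc import *
for n in("top","scene"):
    c=camera(n);P=cloud(c)
    print([np.round(v,4) for v in flask(P,"f250",np.array([.438,.191]))])
    if n=="scene":cv2.imwrite("pics/s3.png",cv2.resize(c["img"][130:330,170:350],None,fx=3,fy=3,interpolation=3)[...,::-1])
E
python3 go.py .602 .0655 .23 20;python3 go.py .602 .0655 .118 20
```

```text
t: 8.93
tool_pos: [0.4471, 0.1927, 0.1104]
orientation: [0.984, 0.0, 0.178, 0.0]
contact_force: [-0.0, -0.6, 2.0]
gripper_width: 0.0275
gripper_force: 39.4
t: 9.3
tool_pos: [0.4463, 0.1925, 0.1098]
orientation: [0.984, 0.0, 0.177, 0.0]
contact_force: [0.1, 0.9, 0.3]
gripper_width: 0.0559
gripper_force: 0.0
t: 9.8
tool_pos: [0.4483, 0.1938, 0.204]
orientation: [0.983, -0.0, 0.181, 0.0]
contact_force: [-0.2, -0.4, 0.3]
gripper_width: 0.0552
gripper_force: 0.0
[np.float64(0.1499), array([0.4382, 0.1921, 0.0569]), array([0.4394, 0.192 ]), array([0.453 , 0.1946]), np.int64(175), np.int64(3)]
[np.float64(0.1542), array([0.4371, 0.1907, 0.0575]), array([0.4371, 0.1923]), array([0.4346, 0.1941]), np.int64(568), np.int64(169)]
shift [15.66 12.65  4.61] | 20.6 rot [ 0.1 -0.5  0. ] grasp pt now [0.4391 0.1921 0.2181] t 9.9 w 0.0556 F [-0.3  0.5 -0.7]
world axes in tool (cm per cm): X [ 0.937 -0.     0.35 ] Y [ 0.    -1.    -0.002] Z [ 0.35   0.002 -0.937]
shift [11.74 12.63 15.1 ] | 22.9 rot [ 0.1 -0.5  0. ] grasp pt now [0.4391 0.1921 0.2181] t 9.9 w 0.0556 F [-0.3  0.5 -0.7]
world axes in tool (cm per cm): X [ 0.937 -0.     0.35 ] Y [ 0.    -1.    -0.002] Z [ 0.35   0.002 -0.937]
```

View pics/s3.png

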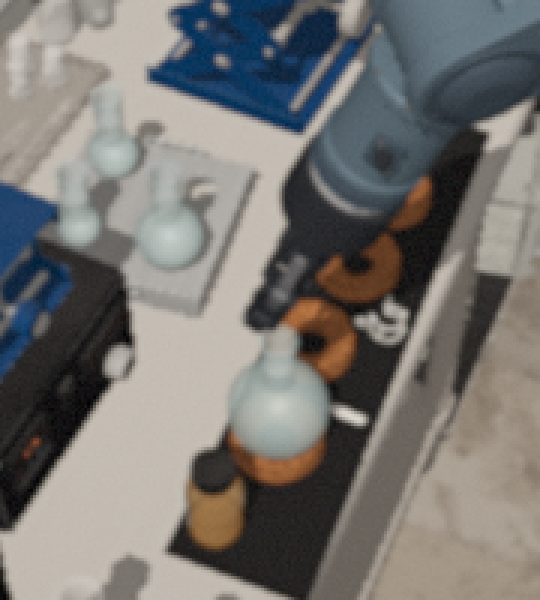

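```bash
python3 -m inch '[[4,3,1.2,0,-0.2,0],[8,6.5,2.5,0,-0.4,0],[12,10,5,0,-0.5,0],[14.6,12.6,7.4,0,-0.5,0],[14.6,12.6,7.4,0,-0.5,0],[14.6,12.6,7.4,0,-0.5,0],[14.6,12.6,7.4,0,-0.5,0]]'; python3 go.py .602 .0655 .118 20
```

```text
t: 10.78
tool_pos: [0.6072, 0.0685, 0.1817]
orientation: [0.985, 0.002, 0.173, 0.0]
contact_force: [-0.2, 0.2, -1.0]
gripper_width: 0.0555
gripper_force: 0.0
shift [-2.65  0.29  7.71] | 8.2 rot [-0.   0.1  0.2] grasp pt now [0.6007 0.0685 0.1996] t 10.78 w 0.0555 F [-0.2  0.2 -1. ]
world axes in tool (cm per cm): X [0.94  0.003 0.34 ] Y [ 0.004 -1.     0.   ] Z [ 0.34   0.001 -0.94 ]
```

```bash
python3 -m inch '[[-1.3,0.2,4,0,0,0.1],[-2.6,0.3,7.7,0,0,0.1],[-2.6,0.3,7.7,0,0,0.1],[-2.6,0.3,7.7,0,0,0.1]]'; python3 go.py .602 .0655 .118 20;  python3 -m inch '[[0,0,0,0,0,0],[0,0,0,0,0,0],[0,0,0,0,0,0],[0,0,0,0,0,0]]' 1 40;python3 -m inch '[[0.3,0,-1,0,0,0],[0.7,0,-2,0,0,0],[1.4,0,-4,0,0,0],[2.1,0,-6,0,0,0],[2.1,0,-6,0,0,0],[2.1,0,-6,0,0,0]]'; python3 held.py .0325 .057;python3 go.py .451 .0886 .2 20
```

```text
t: 11.28
tool_pos: [0.6111, 0.0649, 0.1027]
orientation: [0.985, 0.0, 0.174, -0.0]
contact_force: [0.0, -0.1, -0.1]
gripper_width: 0.0556
gripper_force: 0.0
shift [-0.33 -0.06  0.16] | 0.4 rot [-0.  -0.1  0. ] grasp pt now [0.6045 0.0649 0.1206] t 11.28 w 0.0556 F [ 0.  -0.1 -0.1]
world axes in tool (cm per cm): X [0.939 0.    0.343] Y [ 0. -1.  0.] Z [ 0.343 -0.    -0.939]
t: 11.78
tool_pos: [0.6123, 0.0649, 0.1032]
orientation: [0.984, -0.0, 0.175, -0.0]
contact_force: [-2.0, 1.9, 6.3]
gripper_width: 0.0272
gripper_force: 39.0
t: 12.52
tool_pos: [0.6089, 0.0628, 0.1638]
orientation: [0.985, -0.001, 0.172, 0.001]
contact_force: [0.2, -0.5, -0.8]
gripper_width: 0.0279
gripper_force: 39.3
top bulb [0.6024 0.0628 0.1246] 0 bulb-grasp [ 0.     0.    -0.057] res nan
scene bulb [0.5985 0.0617 0.1198] 352 bulb-grasp [-0.0039 -0.0012 -0.0619] res 0.0008
shift [-13.57  -2.53  -6.91] | 15.4 rot [ 0.1  0.2 -0.1] grasp pt now [0.6021 0.063  0.181 ] t 12.62 w 0.0276 F [0.8 0.8 0.2]
world axes in tool (cm per cm): X [ 0.941 -0.002  0.339] Y [-0.001 -1.    -0.001] Z [ 0.339  0.001 -0.941]
  return _methods._mean(a, axis=axis, dtype=dtype,
  ret = ret.dtype.type(ret / rcount)
```

```bash
python3 -m inch '[[-1.5,0,-0.5,0,0,0],[-4.5,-0.5,-1.6,0,0,0],[-8,-1.5,-2.9,0,0,0],[-11.5,-2.5,-4.2,0,0.2,0],[-13.8,-2.7,-5,0,0.2,0],[-13.8,-2.7,-5,0,0.2,0],[-13.8,-2.7,-5,0,0.2,0],[-13.8,-2.7,-5,0,0.2,0]]'; python3 held.py .0325 .061;python3 go.py .455 .0905 .11 20
```

```text
t: 13.62
tool_pos: [0.4638, 0.0908, 0.1648]
orientation: [0.985, -0.001, 0.175, -0.0]
contact_force: [1.0, 0.1, -1.1]
gripper_width: 0.0273
gripper_force: 39.4
top bulb [0.4539 0.0916 0.1226] 32 bulb-grasp [-0.0033  0.0008 -0.06  ] res 0.0006
scene bulb [0.454  0.0898 0.1214] 305 bulb-grasp [-0.0033 -0.001  -0.0612] res 0.0008
shift [-2.69  0.05  6.73] | 7.2 rot [-0.  -0.1 -0.1] grasp pt now [0.457  0.0909 0.1824] t 13.72 w 0.0275 F [-0.1  0.2 -0.2]
world axes in tool (cm per cm): X [ 0.939 -0.002  0.344] Y [-0.002 -1.     0.   ] Z [ 0.344 -0.001 -0.939]
```

```bash
python3 -m inch '[[-0.8,0.1,2,0,0,0],[-1.9,0.2,4.5,0,0,0],[-2.7,0.2,6.5,0,0,0],[-2.7,0.2,6.5,0,0,0],[-2.7,0.2,6.5,0,0,0],[-2.7,0.2,6.5,0,0,0]]';python3 held.py .0325 .061; python3 go.py .455 .0905 .11 20
```

```text
t: 14.48
tool_pos: [0.4611, 0.0889, 0.0954]
orientation: [0.984, -0.001, 0.176, 0.0]
contact_force: [0.6, 0.1, 0.1]
gripper_width: 0.0274
gripper_force: 39.4
top bulb [0.4551 0.088  0.0471] 46 bulb-grasp [ 0.0006 -0.001  -0.0661] res 0.0013
scene bulb [0.4511 0.0882 0.0504] 255 bulb-grasp [-0.0035 -0.0008 -0.0628] res 0.001
shift [-0.04 -0.18  0.31] | 0.4 rot [ 0.1 -0.3 -0.1] grasp pt now [0.4542 0.0887 0.113 ] t 14.57 w 0.0275 F [-0.3  0.8 -0.7]
world axes in tool (cm per cm): X [ 0.938 -0.002  0.346] Y [-0.002 -1.    -0.001] Z [ 0.346  0.001 -0.938]
```

Lower the remaining ~7–9 mm in small steps, watching the force.

```bash
python3 -m inch '[[-0.1,0,0.3,0,0,0],[-0.2,0,0.5,0,0,0],[-0.25,0,0.65,0,0,0],[-0.25,0,0.65,0,0,0],[-0.25,0,0.65,0,0,0]]';python3 held.py .0325 .061;  python3 -m inch '[[0,0,0.1,0,0,0],[-0.05,0,0.15,0,0,0],[-0.05,0,0.15,0,0,0]]'
```

```text
t: 15.2
tool_pos: [0.4598, 0.089, 0.0872]
orientation: [0.985, -0.001, 0.175, 0.0]
contact_force: [0.4, -0.3, -1.9]
gripper_width: 0.0272
gripper_force: 39.4
top bulb [0.4586 0.0891 0.0344] 79 bulb-grasp [ 0.0053  0.0001 -0.0706] res 0.0017
scene bulb [0.4477 0.089  0.0399] 345 bulb-grasp [-0.0056 -0.     -0.0651] res 0.0021
t: 15.68
tool_pos: [0.4608, 0.0894, 0.0868]
orientation: [0.984, -0.0, 0.176, 0.0]
contact_force: [-5.6, 0.4, 12.0]
gripper_width: 0.0273
gripper_force: 38.6
```

```bash
python3 -m inch '[[-0.05,0,-0.1,0,0,0],[-0.05,0,-0.1,0,0,0]]'; python3 -m inch '[[0,0,0,0,0,0],[0,0,0,0,0,0],[0,0,0,0,0,0]]' 0.35;  python3 -m inch '[[0.7,0,-2,0,0,0],[1.8,0,-5,0,0,0],[3.5,0,-9.5,0,0,0],[3.5,0,-9.5,0,0,0]]'
python3 - <<'E'
from loc import *
for n in("top","scene"):
    c=camera(n);P=cloud(c)
    print([np.round(v,4) for v in flask(P,"f100",np.array([.451,.0886]))])
    for k,xy in dict(f25=(.691,.077),f50=(.703,-.012)).items(): print(k,[np.round(v,4) for v in flask(P,k,np.array(xy))])
    if n=="scene":cv2.imwrite("pics/s4.png",cv2.resize(c["img"][130:330,170:350],None,fx=3,fy=3,interpolation=3)[...,::-1])
E
python3 go.py .60 -.012 .17 22;python3 go.py .703 -.012 .17 22
```

```text
t: 15.92
tool_pos: [0.4599, 0.0893, 0.087]
orientation: [0.984, -0.001, 0.176, -0.0]
contact_force: [0.9, 1.4, 2.1]
gripper_width: 0.0276
gripper_force: 39.2
t: 16.3
tool_pos: [0.4585, 0.0883, 0.0859]
orientation: [0.985, -0.001, 0.174, 0.001]
contact_force: [1.1, -0.6, 0.1]
gripper_width: 0.0553
gripper_force: 0.0
t: 16.8
tool_pos: [0.4607, 0.0884, 0.19]
orientation: [0.984, -0.001, 0.177, 0.001]
contact_force: [1.0, -0.4, 0.1]
gripper_width: 0.0552
gripper_force: 0.0
[np.float64(0.1571), array([0.4476, 0.0884, 0.0492]), array([0.4476, 0.0884]), array([nan, nan]), np.int64(7), np.int64(0)]
f25 [np.float64(0.1204), array([0.6931, 0.0777, 0.0452]), array([0.6909, 0.0775]), array([0.691, 0.077]), np.int64(73), np.int64(76)]
f50 [np.float64(0.1319), array([ 0.7041, -0.0114,  0.0507]), array([ 0.7027, -0.0112]), array([ 0.7032, -0.0121]), np.int64(119), np.int64(79)]
[np.float64(0.1747), array([0.4535, 0.0699, 0.0837]), array([0.4535, 0.0699]), array([nan, nan]), np.int64(115), np.int64(0)]
f25 [np.float64(0.1195), array([0.6912, 0.076 , 0.0452]), array([0.6902, 0.0772]), array([0.6893, 0.0773]), np.int64(105), np.int64(143)]
f50 [np.float64(0.1317), array([ 0.7031, -0.0126,  0.0517]), array([ 0.7022, -0.0118]), array([ 0.7017, -0.0108]), np.int64(158), np.int64(131)]
shift [12.48 10.    8.6 ] | 18.2 rot [ 0.2  1.6 -0.1] grasp pt now [0.4539 0.0885 0.2072] t 16.9 w 0.0558 F [-0.6 -0.5  0.1]
world axes in tool (cm per cm): X [ 0.937 -0.002  0.348] Y [-0.002 -1.    -0.003] Z [ 0.348  0.002 -0.937]
shift [22.13  9.98 12.18] | 27.2 rot [ 0.2  1.6 -0.1] grasp pt now [0.4539 0.0885 0.2072] t 16.9 w 0.0558 F [-0.6 -0.5  0.1]
world axes in tool (cm per cm): X [ 0.937 -0.002  0.348] Y [-0.002 -1.    -0.003] Z [ 0.348  0.002 -0.937]loc.py:12: RuntimeWarning: Mean of empty slice.
  return zt,s.x,n,T[:,:2].mean(0),len(B),len(N)
  ret = um.true_divide(
```

View pics/s4.png

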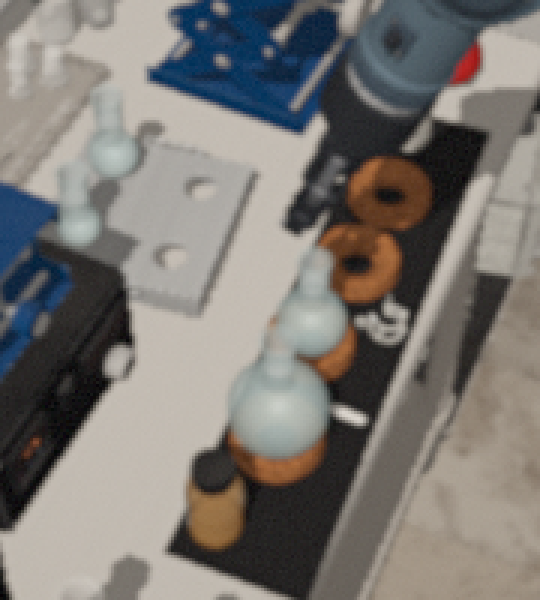

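```bash
python3 -m inch '[[4,4,2,0,0.5,0],[8,8,4.5,0,1,0],[12.5,10,8.6,0,1.6,0],[12.5,10,8.6,0,1.6,0],[10.2,10,14.7,0,1.6,0],[10.2,10,14.7,0,1.6,0],[10.2,10,14.7,0,1.6,0],[10.2,10,14.7,0,1.6,0]]'; python3 go.py .703 -.012 .1035 22
```

```text
t: 17.9
tool_pos: [0.6072, -0.0107, 0.0878]
orientation: [0.982, -0.0, 0.191, 0.0]
contact_force: [0.1, -0.4, 0.3]
gripper_width: 0.0553
gripper_force: 0.0
shift [9.47 0.12 4.04] | 10.3 rot [ 0.1 -0.   0. ] grasp pt now [ 0.6001 -0.0107  0.1054] t 17.9 w 0.0553 F [ 0.1 -0.4  0.3]
world axes in tool (cm per cm): X [ 0.927 -0.     0.375] Y [ 0.    -1.    -0.001] Z [ 0.375  0.001 -0.927]
```

```bash
python3 -m inch '[[3,0.1,1.3,0,0,0],[6,0.1,2.6,0,0,0],[8,0.1,3.4,0,0,0],[9.5,0.1,4,0,0,0],[9.5,0.1,4,0,0,0],[9.5,0.1,4,0,0,0]]'; python3 go.py .703 -.012 .1035 22;  python3 -m inch '[[0,0,0,0,0,0],[0,0,0,0,0,0],[0,0,0,0,0,0],[0,0,0,0,0,0]]' 1 40;python3 go.py .703 -.012 .1435 22
```

```text
t: 18.65
tool_pos: [0.7083, -0.0128, 0.084]
orientation: [0.982, -0.001, 0.189, 0.001]
contact_force: [-0.3, 0.2, 0.6]
gripper_width: 0.0554
gripper_force: 0.0
shift [ 0.24 -0.08 -0.11] | 0.3 rot [ 0.1  0.2 -0.1] grasp pt now [ 0.7013 -0.0128  0.1017] t 18.65 w 0.0554 F [-0.3  0.2  0.6]
world axes in tool (cm per cm): X [ 0.928 -0.002  0.372] Y [-0.001 -1.    -0.001] Z [ 0.372  0.001 -0.928]
t: 19.15
tool_pos: [0.7083, -0.0122, 0.0829]
orientation: [0.982, -0.001, 0.189, 0.0]
contact_force: [-1.2, 0.1, 2.0]
gripper_width: 0.0272
gripper_force: 37.9
shift [ 1.76 -0.02 -3.92] | 4.3 rot [ 0.   0.3 -0.1] grasp pt now [ 0.7012 -0.0122  0.1006] t 19.15 w 0.0272 F [-1.2  0.1  2. ]
world axes in tool (cm per cm): X [ 0.929 -0.001  0.37 ] Y [-0.001 -1.    -0.001] Z [ 0.37   0.    -0.929]
```

```bash
python3 -m inch '[[0.4,0,-0.9,0,0,0],[0.8,0,-2,0,0,0],[1.5,0,-3.7,0,0,0],[1.3,0,-3.8,0,0,0],[-1.3,0,-4.9,0,0,0],[-5,0,-6.5,0,0,0]]'; python3 -m inch '[[-4.5,0,-2.5,0,0,0],[-9,0,-5,0,0,0],[-13,0,-7.4,0,0,0],[-15.8,0,-9.3,0,0,0],[-15.8,0,-9.3,0,0,0],[-15.8,0,-9.3,0,0,0],[-15.8,0,-9.3,0,0,0]]'; python3 held.py .026 .051;python3 go.py .449 -.0136 .10 22
```

```text
t: 19.9
tool_pos: [0.6379, -0.0125, 0.125]
orientation: [0.982, -0.001, 0.189, -0.0]
contact_force: [-0.1, -0.3, 1.0]
gripper_width: 0.0273
gripper_force: 37.8
t: 20.78
tool_pos: [0.4572, -0.0122, 0.1527]
orientation: [0.982, -0.0, 0.189, 0.001]
contact_force: [-0.7, 0.2, -0.7]
gripper_width: 0.0274
gripper_force: 37.8
top bulb [ 0.4527 -0.0122  0.1229] 11 bulb-grasp [ 0.0025  0.     -0.0475] res 0.0002
scene bulb [ 0.453  -0.013   0.1224] 151 bulb-grasp [ 0.0028 -0.0008 -0.048 ] res 0.0008
shift [-2.73  0.2   6.48] | 7.0 rot [-0.   0.2 -0. ] grasp pt now [ 0.4504 -0.0117  0.1703] t 20.88 w 0.0273 F [-0.  -0.1 -0.8]
world axes in tool (cm per cm): X [ 0.929 -0.     0.371] Y [-0.001 -1.     0.001] Z [ 0.371 -0.001 -0.929]
```

```bash
python3 -m inch '[[-1.1,0.1,2,0,0,0],[-2.5,0.1,4.5,0,0,0],[-3.4,0.1,6.5,0,0,0],[-3.7,0.1,7.1,0,0,0],[-3.7,0.1,7.1,0,0,0],[-3.7,0.1,7.1,0,0,0],[-3.7,0.1,7.1,0,0,0]]';python3 held.py .026 .048; python3 go.py .443 -.0136 .084 22
```

```text
t: 21.75
tool_pos: [0.4497, -0.0134, 0.0737]
orientation: [0.982, -0.001, 0.189, 0.0]
contact_force: [-0.4, 0.8, -0.3]
gripper_width: 0.0269
gripper_force: 37.8
top bulb [ 0.454  -0.0133  0.0313] 73 bulb-grasp [ 0.0114  0.     -0.0601] res 0.0025
scene bulb [ 0.4403 -0.0088  0.0351] 270 bulb-grasp [-0.0023  0.0045 -0.0563] res 0.0038
shift [-0.2  -0.01  0.7 ] | 0.7 rot [ 0.1  0.2 -0.1] grasp pt now [ 0.4423 -0.0137  0.0912] t 21.85 w 0.0272 F [-0.1  0.3 -1.1]
world axes in tool (cm per cm): X [ 0.928 -0.002  0.372] Y [-0.002 -1.    -0.002] Z [ 0.372  0.001 -0.928]
```

```bash
python3 -m inch '[[-0.1,0,0.3,0,0,0],[-0.2,0,0.5,0,0,0],[-0.27,-0.05,0.7,0,0,0],[-0.27,-0.05,0.7,0,0,0],[-0.27,-0.05,0.7,0,0,0]]'; python3 -m inch '[[0,0,0.1,0,0,0],[-0.05,0,0.15,0,0,0],[-0.05,0,0.15,0,0,0]]';python3 go.py .443 -.0136 .083 22
```

```text
t: 22.48
tool_pos: [0.449, -0.0129, 0.0655]
orientation: [0.982, -0.001, 0.189, 0.0]
contact_force: [-0.1, -0.9, 0.4]
gripper_width: 0.0269
gripper_force: 37.8
t: 22.85
tool_pos: [0.4499, -0.0125, 0.0648]
orientation: [0.982, -0.0, 0.19, 0.001]
contact_force: [-6.4, -0.6, 15.3]
gripper_width: 0.0272
gripper_force: 38.8
shift [ 0.04  0.11 -0.04] | 0.1 rot [ 0.1  0.1 -0. ] grasp pt now [ 0.4429 -0.0125  0.0825] t 22.85 w 0.0272 F [-6.4 -0.6 15.3]
world axes in tool (cm per cm): X [ 0.928 -0.001  0.372] Y [-0.    -1.    -0.002] Z [ 0.372  0.002 -0.928]
```

```bash
python3 -m inch '[[-0.05,0,-0.12,0,0,0],[-0.05,0,-0.12,0,0,0]]'; python3 -m inch '[[0,0,0,0,0,0],[0,0,0,0,0,0],[0,0,0,0,0,0]]' 0.35;  python3 -m inch '[[0.8,0,-2,0,0,0],[2,0,-5,0,0,0],[3.6,0,-9,0,0,0],[3.6,0,-9,0,0,0]]'
python3 - <<'E'
from loc import *
c=camera("scene");cv2.imwrite("pics/s5.png",cv2.resize(c["img"][130:330,170:350],None,fx=3,fy=3,interpolation=3)[...,::-1])
E
python3 go.py .60 .077 .15 22;python3 go.py .60 .077 .096 22
```

```text
t: 23.1
tool_pos: [0.4487, -0.0125, 0.0652]
orientation: [0.982, -0.001, 0.189, 0.0]
contact_force: [0.4, -0.8, 3.1]
gripper_width: 0.0271
gripper_force: 38.2
t: 23.48
tool_pos: [0.4473, -0.0127, 0.0643]
orientation: [0.982, -0.001, 0.188, 0.0]
contact_force: [0.0, -0.3, 0.4]
gripper_width: 0.0556
gripper_force: 0.0
t: 23.98
tool_pos: [0.4406, -0.0214, 0.1447]
orientation: [0.984, -0.007, 0.176, 0.009]
contact_force: [0.2, -0.4, -0.3]
gripper_width: 0.0555
gripper_force: 0.0
shift [ 14.68 -10.06   6.98] | 19.1 rot [ 1.3  1.3 -0.5] grasp pt now [ 0.4369 -0.0203  0.1654] t 24.02 w 0.0556 F [ 0.4 -0.5  1. ]
world axes in tool (cm per cm): X [ 0.936 -0.016  0.352] Y [-0.009 -1.    -0.022] Z [ 0.353  0.017 -0.936]
shift [ 12.77 -10.16  12.03] | 20.3 rot [ 1.3  1.3 -0.5] grasp pt now [ 0.4369 -0.0203  0.1654] t 24.02 w 0.0556 F [ 0.4 -0.5  1. ]
world axes in tool (cm per cm): X [ 0.936 -0.016  0.352] Y [-0.009 -1.    -0.022] Z [ 0.353  0.017 -0.936]
```

View pics/s5.png

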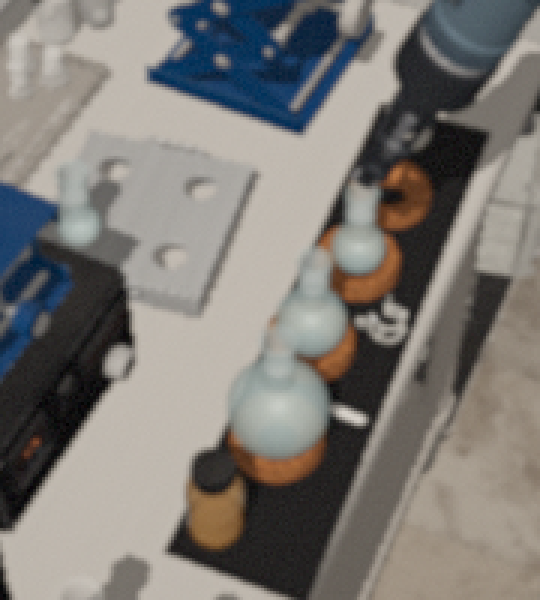

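```bash
python3 go.py .60 .077 .15 20; python3 go.py .60 .077 .0905 20; python3 -m inch '[[4,0,1.5,0.6,0,-0.3],[8,-4,3.6,1.3,-0.7,-0.5],[12,-8,5.5,1.3,-0.7,-0.5],[14.7,-10.1,7,1.3,-0.7,-0.5],[13.5,-10.1,10,1.3,-0.7,-0.5],[13.5,-10.1,10,1.3,-0.7,-0.5],[13.5,-10.1,10,1.3,-0.7,-0.5]]'; python3 go.py .60 .0773 .0905 20;python3 go.py .6925 .0773 .0905 20
```

```text
shift [ 14.61 -10.06   6.98] | 19.1 rot [ 1.3 -0.7 -0.5] grasp pt now [ 0.4369 -0.0203  0.1654] t 24.02 w 0.0556 F [ 0.4 -0.5  1. ]
world axes in tool (cm per cm): X [ 0.936 -0.016  0.352] Y [-0.009 -1.    -0.022] Z [ 0.353  0.017 -0.936]
shift [ 12.51 -10.17  12.54] | 20.4 rot [ 1.3 -0.7 -0.5] grasp pt now [ 0.4369 -0.0203  0.1654] t 24.02 w 0.0556 F [ 0.4 -0.5  1. ]
world axes in tool (cm per cm): X [ 0.936 -0.016  0.352] Y [-0.009 -1.    -0.022] Z [ 0.353  0.017 -0.936]
t: 24.9
tool_pos: [0.6035, 0.0773, 0.0952]
orientation: [0.985, 0.001, 0.17, -0.001]
contact_force: [-0.1, -0.3, -0.5]
gripper_width: 0.0555
gripper_force: 0.0
shift [-0.47  0.    2.22] | 2.3 rot [-0.2  0.5  0. ] grasp pt now [0.5971 0.0772 0.1131] t 24.9 w 0.0555 F [-0.1 -0.3 -0.5]
world axes in tool (cm per cm): X [0.942 0.001 0.334] Y [ 0.001 -1.     0.003] Z [ 0.334 -0.002 -0.942]
shift [8.25 0.02 5.32] | 9.8 rot [-0.2  0.5  0. ] grasp pt now [0.5971 0.0772 0.1131] t 24.9 w 0.0555 F [-0.1 -0.3 -0.5]
world axes in tool (cm per cm): X [0.942 0.001 0.334] Y [ 0.001 -1.     0.003] Z [ 0.334 -0.002 -0.942]
```

```bash
python3 -m inch '[[-0.5,0,2.2,-0.2,0.5,0],[2,0,3.1,-0.2,0.5,0],[5,0,4.2,-0.2,0.5,0],[7.2,0,5,-0.2,0.5,0],[8.3,0,5.3,-0.2,0.5,0],[8.3,0,5.3,-0.2,0.5,0],[8.3,0,5.3,-0.2,0.5,0]]'; python3 go.py .6925 .0773 .0905 20;  python3 -m inch '[[0,0,0,0,0,0],[0,0,0,0,0,0],[0,0,0,0,0,0],[0,0,0,0,0,0]]' 1 40;python3 go.py .6925 .0773 .1305 20
```

```text
t: 25.78
tool_pos: [0.6993, 0.0762, 0.0747]
orientation: [0.985, -0.0, 0.175, 0.001]
contact_force: [-1.1, 0.3, 0.5]
gripper_width: 0.0553
gripper_force: 0.0
shift [-0.1  -0.11  0.19] | 0.2 rot [ 0.1 -0.1 -0. ] grasp pt now [0.6927 0.0763 0.0926] t 25.77 w 0.0553 F [-1.1  0.3  0.5]
world axes in tool (cm per cm): X [ 0.939 -0.001  0.344] Y [-0.    -1.    -0.002] Z [ 0.344  0.002 -0.939]
t: 26.28
tool_pos: [0.7, 0.0776, 0.0745]
orientation: [0.985, 0.0, 0.175, 0.0]
contact_force: [-2.0, 1.6, 1.5]
gripper_width: 0.0273
gripper_force: 40.2
shift [ 1.22  0.03 -3.61] | 3.8 rot [ 0.  -0.1  0. ] grasp pt now [0.6935 0.0776 0.0924] t 26.27 w 0.0273 F [-2.   1.6  1.5]
world axes in tool (cm per cm): X [ 0.939 -0.     0.344] Y [ 0. -1. -0.] Z [ 0.344  0.    -0.939]
```

```bash
python3 -m inch '[[0.3,0,-0.9,0,0,0],[0.7,0,-2,0,0,0],[1.4,0,-3.8,0,0,0],[1.2,0,-3.9,0,0,0],[-2,2,-5,0,0,0],[-6,4,-6.4,0,0,0],[-9.9,7,-7.9,0,0,0],[-9.9,11,-7.9,0,0,0]]'; python3 -m inch '[[0,4.5,0,0,0,0],[-3,7.5,-1.4,0,0,0],[-6.5,7.7,-3.2,0,0,0],[-9.5,7.7,-5,0,0,0],[-10.9,7.7,-5.9,0,0,0],[-10.9,7.7,-5.9,0,0,0],[-10.9,7.7,-5.9,0,0,0],[-10.9,7.7,-5.9,0,0,0]]'; python3 held.py .021 .046;python3 go.py .4505 -.109 .09 20
```

```text
t: 27.28
tool_pos: [0.5751, -0.0324, 0.1129]
orientation: [0.985, 0.002, 0.172, 0.001]
contact_force: [1.2, -0.9, -0.6]
gripper_width: 0.0272
gripper_force: 40.4
t: 28.28
tool_pos: [0.4587, -0.1094, 0.1331]
orientation: [0.984, 0.0, 0.176, 0.0]
contact_force: [-0.9, -0.2, -0.5]
gripper_width: 0.0273
gripper_force: 40.4
top bulb [ 0.4507 -0.1092  0.1028] 2 bulb-grasp [-0.0014  0.0002 -0.0481] res 0.0
scene bulb [ 0.4502 -0.1105  0.1045] 106 bulb-grasp [-0.0019 -0.0011 -0.0464] res 0.0008
shift [-2.23 -0.02  5.65] | 6.1 rot [-0.  -0.2  0. ] grasp pt now [ 0.4518 -0.1092  0.1507] t 28.38 w 0.0271 F [-0.3 -0.4  0.1]
world axes in tool (cm per cm): X [0.938 0.001 0.346] Y [ 0.001 -1.     0.   ] Z [ 0.346  0.    -0.938]
```

```bash
python3 -m inch '[[-0.8,0,2,0,0,0],[-1.8,0,4.5,0,0,0],[-2.3,-0.1,5.8,0,0,0],[-2.5,-0.1,6.3,0,0,0],[-2.5,-0.1,6.3,0,0,0],[-2.5,-0.1,6.3,0,0,0],[-2.5,-0.1,6.3,0,0,0]]'; python3 go.py .4503 -.108 .075 20
```

```text
t: 29.25
tool_pos: [0.4562, -0.1094, 0.0654]
orientation: [0.984, -0.001, 0.176, 0.001]
contact_force: [0.9, 0.1, -0.2]
gripper_width: 0.0273
gripper_force: 40.4
shift [-0.23 -0.14  0.8 ] | 0.8 rot [ 0.1 -0.2 -0. ] grasp pt now [ 0.4497 -0.1093  0.0833] t 29.25 w 0.0273 F [ 0.9  0.1 -0.2]
world axes in tool (cm per cm): X [ 0.938 -0.001  0.346] Y [-0.001 -1.    -0.002] Z [ 0.346  0.001 -0.938]
```

```bash
python3 -m inch '[[-0.1,0,0.3,0,0,0],[-0.18,0,0.5,0,0,0],[-0.25,-0.05,0.7,0,0,0],[-0.25,-0.05,0.7,0,0,0],[-0.25,-0.05,0.7,0,0,0]]'; python3 -m inch '[[0,0,0.1,0,0,0],[-0.05,0,0.15,0,0,0],[-0.05,0,0.15,0,0,0]]'; python3 go.py .4503 -.108 .0747 20
```

```text
t: 29.88
tool_pos: [0.456, -0.1084, 0.0575]
orientation: [0.985, -0.0, 0.175, 0.0]
contact_force: [0.4, 0.2, -0.5]
gripper_width: 0.0273
gripper_force: 40.4
t: 30.25
tool_pos: [0.4568, -0.1081, 0.0568]
orientation: [0.984, 0.0, 0.176, 0.001]
contact_force: [-5.4, 1.1, 14.8]
gripper_width: 0.0269
gripper_force: 42.0
shift [ 0.   -0.01 -0.01] | 0.0 rot [ 0.1 -0.2  0. ] grasp pt now [ 0.4502 -0.1081  0.0746] t 30.25 w 0.0269 F [-5.4  1.1 14.8]
world axes in tool (cm per cm): X [0.938 0.    0.346] Y [ 0.001 -1.    -0.002] Z [ 0.346  0.002 -0.938]
```

```bash
python3 -m inch '[[-0.05,0,-0.12,0,0,0],[-0.05,0,-0.12,0,0,0]]'; python3 -m inch '[[0,0,0,0,0,0],[0,0,0,0,0,0],[0,0,0,0,0,0]]' 0.35;  python3 -m inch '[[0.7,0,-2,0,0,0],[1.8,0,-5,0,0,0],[3.3,0,-9,0,0,0],[3.3,0,-9,0,0,0]]'; python3 -m inch '[[3,3,0,0,0,0],[6,8,0,0,0,0],[6,13,0,0,0,0],[6,18,-2,0,0,0],[6,20,-4,0,0,0],[6,20,-4,0,0,0],[6,20,-4,0,0,0]]'
python3 - <<'E'
from loc import *
for n in("top","scene"):
    c=camera(n);P=cloud(c);print(n)
    for k,xy in dict(f250=(.438,.191),f100=(.451,.0886),f50=(.4453,-.0136),f25=(.4484,-.109)).items():
        zt,s,nk,t,a,b=flask(P,k,np.array(xy));print(k,"top",zt.round(4),"sph",s.round(4),"neck",nk.round(4),a,b)
    cv2.imwrite(f"pics/e{n}.png",cv2.resize(c["img"][130:330,150:350] if n=="scene" else c["img"][180:300,130:370],None,fx=3,fy=3,interpolation=3)[...,::-1])
E
```

```text
t: 30.5
tool_pos: [0.456, -0.1084, 0.0574]
orientation: [0.984, -0.0, 0.176, 0.0]
contact_force: [0.9, 0.4, 2.2]
gripper_width: 0.0269
gripper_force: 40.5
t: 30.88
tool_pos: [0.4542, -0.1086, 0.0563]
orientation: [0.985, -0.001, 0.174, 0.0]
contact_force: [0.2, -0.3, -1.0]
gripper_width: 0.0556
gripper_force: 0.0
t: 31.38
tool_pos: [0.4551, -0.1085, 0.1532]
orientation: [0.985, -0.0, 0.175, 0.0]
contact_force: [-0.2, 0.4, 0.6]
gripper_width: 0.0553
gripper_force: 0.0
t: 32.25
tool_pos: [0.4968, -0.3064, 0.2099]
orientation: [0.985, 0.0, 0.174, -0.0]
contact_force: [0.4, 0.7, 0.3]
gripper_width: 0.0555
gripper_force: 0.0
top
f250 top 0.1548 sph [0.4381 0.1923 0.0568] neck [0.438  0.1914] 400 71
f100 top 0.1296 sph [0.4511 0.09   0.0422] neck [0.45   0.0883] 227 54
f50 top 0.116 sph [ 0.4454 -0.0128  0.0341] neck [ 0.4458 -0.0131] 152 55
f25 top 0.1048 sph [ 0.4477 -0.1085  0.0266] neck [ 0.4489 -0.1066] 142 54
scene
f250 top 0.1535 sph [0.4371 0.1905 0.0576] neck [0.4369 0.1923] 536 187
f100 top 0.1306 sph [0.4501 0.0882 0.0433] neck [0.4491 0.0887] 255 154
f50 top 0.1146 sph [ 0.4438 -0.0136  0.0337] neck [ 0.4457 -0.0135] 199 140
f25 top 0.103 sph [ 0.4466 -0.1096  0.0274] neck [ 0.4484 -0.1078] 144 124
```

View pics/escene.png

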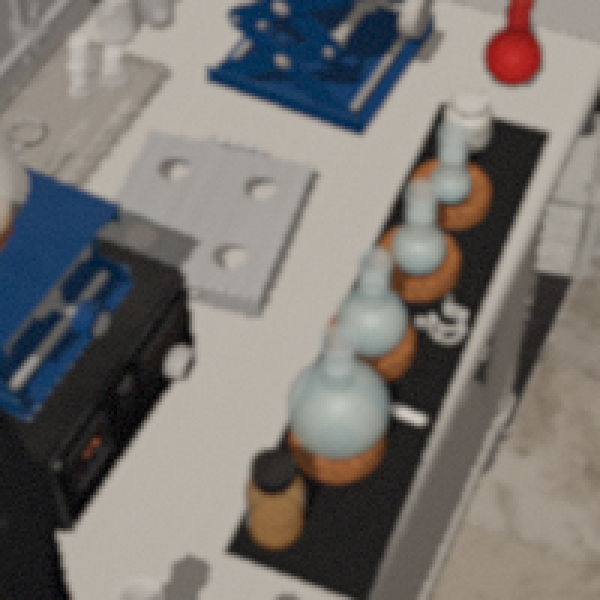

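View pics/etop.png

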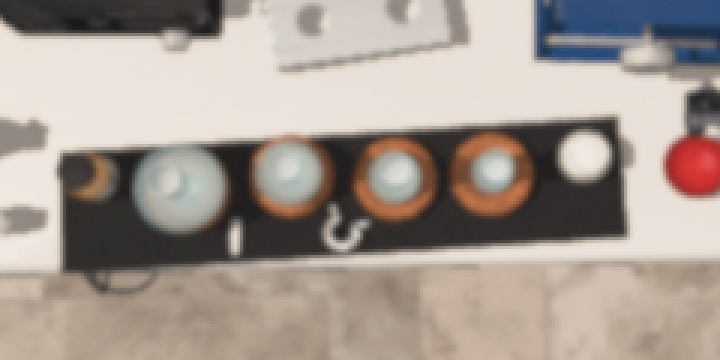

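All four flasks stand upright and centred in their rings. In the top crop they run from the smallest at (490,170) next to the jar to the largest at (180,190) next to the bottle. Neither the jar nor the bottle has moved, and the gripper is clear.

```bash
python3 -c "
from h import *
print(finish_job())"
```

```text
the job is handed in; nothing more can be done
None
```

The four flasks stand upright and settled in their cork rings, smallest at the grease-jar end to largest at the amber-bottle end, with the jar and bottle unmoved, and I handed the job in at about 32 s (no verdict came back).

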